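# Right the fallen bottle and hold a humidity probe in it

### The arm

A 6-joint arm with a two-finger parallel gripper is mounted at the origin on a cart in front of the work surface, level with it; the furniture and walls round the work are solid. World frame = base frame: x ahead of the robot, y to its left, z up, the work surface at z = 0. Lengths are in m, angles in rad, forces in N, time in s.
With the tool pointing down it reaches from about 0.275 to 0.825 m from the base axis. Payload 4.9 kg.
Tool frame: the origin (TCP) lies on the centre line of the jaws, within the pads' length; the fingertips stand 19 mm ahead of it and the grasp point (between the pads) is the TCP (r.nose_length is the distance from the TCP to the fingertips, in m); z points along the fingers, x is the direction in which the jaws open and shut, and the axes are right-handed (so a half turn about z gives the same grasp; the last joint's range is limited). The gripper opens to 85 mm and grips with 20 to 120 N. Pads are 22 mm wide; open, the fingers measure 114 mm over their backs; the gripper's body (76 mm by 85 mm) begins 54 mm behind the grasp point. The pads swing forward as they close: fully open they stand 13 mm farther back than shut.
Start: joints at [1.05, 0.326, -0.193, 1.052, 0, 1.437], TCP at [0.207, 0.509, 0.25] pointing down, gripper open.
Joint ranges: [-2.65, 2.65], [-0.97, 1.79], [-1.3, 1.35], [-1.93, 2.1], [-1.47, 1.37], [-3.14, 3.14]. Speed limits (rad/s): [2.57, 2.57, 3.14, 3.14, 3.14, 3.14].

### API

Orientations are given as a unit quaternion [x, y, z, w].
In Python, from rig import r gives the robot as it stands. The module is installed in compiled form; this text tells all that it offers.
- The arm moves only by the shell command python3 -m inch 'ROWS' [FORCE]. ROWS is a JSON object of lists of equal length, an entry for each row: "grip": the finger opening in m, from 0 to 0.0854; "slide": the shift along the tool's x, y, z in m, a list of three; "rotation": the turn, a rotation vector about the tool's x, y, z in rad, a list of three. A call has 1 to 20 rows; each row is the pose to reach, as a shift and turn from the pose commanded when the call began, along the tool's axes at that moment; what a row does not reach only later rows make up. A row lasts 1/10 s, in which the tool goes at most 50 mm and 8.59 degrees, less where a joint would pass 70% of its speed; a pose out of reach is approached as far as the arm can. A call with a gripper value outside its range is refused whole. The fingers move at their own pace and stop on an object; FORCE is the grip in N (left out, the last holds). Time passes only in rows, so rows that repeat a pose let the fingers close. It gives the time, the measured TCP pose, the force and the opening at its end, in the units of the state.
- r.get_obs(): the state, without advancing time (a new reading comes with each control period).
- r.read_camera(name): name is "side" or "top"; returns a dict with "img" (480x640x3 uint8, red, green, blue), "K" (3x3 intrinsics, pixels), "T" (4x4, takes a point from camera to world coordinates). Camera axes: x right, y up, looking along -z (the intrinsics and any distortion apply to the point x, -y, -z); pixel columns grow to the right and rows downward; lengths in m; the calibration is good to about 2 mm. A picture is of the moment at which its call begins. There is no depth.
- r.hand_in(): hands the job in, once; it reports no verdict.
The state is a dict: "t": time; "qpos": joint angles; "joint_vel": joint speeds; "joint_efforts": joint torques, N m; "tool_pos": TCP position; "orientation": TCP orientation; "ft_force": force on the tool from outside, world axes, zero at the start; "torque": the same for the moment, N m; "grip_width": opening from 0.0 (shut) to 1.0 (fully open).
Only numpy, scipy, OpenCV 4.12 (cv2) and the standard library are available. Lean on these libraries where they do the work, as an engineer would, in place of code of your own. Each camera call takes 0.05 s, during which the arm holds its last target.

### The job

Stand the fallen amber bottle upright again in its gap in the sample tray, in line between the two jars, and let go of it. Then draw the humidity probe out of its stand and lower its stem upright through the port in the bottle's cap, without the probe ever touching the bottle, until the dark ring on the stem is level with the top of the cap. Finish while still holding the probe there, motionless and centred in the port, so that its reading can settle; leave the jars and the flask standing where they are.

Things in the scene. Friction and masses are not known exactly. Their poses are not given: they have to be found in the camera images.
- tray: Fixed shallow steel sample tray with a light grey liner 3 mm above the bench; rim 8 mm high. Origin at bench height in the bottle's gap: the row of containers runs along the tray's y through it, a jar about 85 mm to either side. x points away from the robot; the tray spans x -52 to +156 mm, y -129 to +129 mm.
- bottle_middle (a point): Centre of the bottle, on its axis 45 mm from the foot; z runs from foot to cap. Amber, heavy-based, 90 mm high, 0.17 kg, body 46 mm in diameter; starts lying, foot by the row, cap pointing away from the robot roughly along the tray's +x; it can roll. Mass centre about 18 mm above the foot: standing on its foot's edge, it rocks upright by itself from a lean below 35 degrees.
- bottle_cap (a point): Centre of the bottle's grey ribbed screw cap, 36 mm in diameter and 20 mm high, on the axis 80 mm from the foot (10 mm below the cap's top); grip the bottle across the cap here. z as for the bottle's centre.
- bottle_port (a point): Centre of the mouth of the port, flush with the top of the bottle's cap, 90 mm from the foot. The port is a round hole 22 mm in diameter and 20 mm deep, which opens into the wider hollow of the bottle; the inner bottom lies 75 mm below the mouth. z axis points out of the port.
- probe_grip (a point): Centre of the handle (half-way up, 130 mm from the tip) of the cordless humidity probe: round white handle 26 mm in diameter, 70 mm long, over a straight steel stem 9 mm in diameter, 95 mm long; 0.07 kg. z runs from tip to handle. It starts parked upright in its stand; grip the handle here from above.
- probe_ring (a point): Centre of the dark depth ring on the stem, 48 mm above the tip; same axes as the handle.
- probe_tip (a point): Tip of the probe's stem, on its axis; same axes as the handle.
- stand_top (a point): Centre of the mouth of the fixed probe stand's parking tube, 112 mm above the bench. Tube 30 mm in diameter, bore 15 mm, on a grey round foot 84 mm in diameter. The handle's underside rests on it and the stem hangs 95 mm down inside: lift straight up. The stand is left or right of the tray, the flask on the other side.
- jar_small: Closed clear sample jar with a white lid, 54 mm in diameter, 57 mm high, beside the bottle's gap in the tray (either side). Origin at the centre of its underside.
- jar_large: Closed clear sample jar with a red lid, 68 mm in diameter, 67 mm high, on the other side of the gap. Origin at the centre of its underside.
- flask: Conical flask with a stopper, 72 mm in diameter, 123 mm high, standing on the bench at the other side of the tray from the probe stand. Origin at the centre of its underside.
Mind the look-alikes: they are no part of the job. Of the things that look like the part that bears bottle_middle, take the one that is farthest to the robot's right at the start. Of the things that look like the part that bears probe_grip, the smaller one is meant.

How it is judged:
On the way, in this order (a step that is already met when the one before it is completed fails the run):
1. the bottle stands upright in its gap in line between the jars, let go, with the probe still parked (angle between bottle_middle's own z axis and vertical below 0.06 rad and x of bottle_middle in the frame of tray between -0.035 and 0.035 m and y of bottle_middle in the frame of tray between -0.035 and 0.035 m and z of bottle_middle in the frame of tray between 0.043 and 0.053 m and contact force between the fingers and bottle below 0.1 N and linear speed of bottle below 0.02 m/s and distance between probe_ring and stand_top below 0.055 m), for 0.3 s.
2. the probe has been drawn out of its stand and its tip is over the port, above the cap (angle between bottle_middle's own z axis and vertical below 0.06 rad and x of bottle_middle in the frame of tray between -0.035 and 0.035 m and y of bottle_middle in the frame of tray between -0.035 and 0.035 m and z of bottle_middle in the frame of tray between 0.043 and 0.053 m and horizontal distance between probe_tip and bottle_port below 0.012 m and z of probe_tip in the frame of bottle_port between 0.001 and 0.06 m), for 0.05 s.
At the end, for the whole second after the job is handed in: Bottle upright (0.06 rad) within 35 mm of the gap's centre, let go. Probe held still, within 0.07 rad of upright, ring within 10 mm of the cap's top, within 4 mm of the port's axis (tip 5 mm), touching nothing else. Jars and flask upright, within 20 mm of their start (angle between bottle_middle's own z axis and vertical below 0.06 rad and x of bottle_middle in the frame of tray between -0.035 and 0.035 m and y of bottle_middle in the frame of tray between -0.035 and 0.035 m and z of bottle_middle in the frame of tray between 0.043 and 0.053 m and z of probe_ring in the frame of bottle_port between -0.01 and 0.01 m and horizontal distance between probe_ring and bottle_port below 0.004 m and horizontal distance between probe_tip and bottle_port below 0.005 m and angle between probe_tip's own z axis and vertical below 0.07 rad and linear speed of probe below 0.01 m/s and contact force between the fingers and probe above 1 N and contact force between probe and bottle below 0.2 N and contact force between the fingers and bottle below 0.1 N and angle between each of jar_small, jar_large, flask's own z axis and vertical below 0.1 rad and distance of each of jar_small, jar_large, flask from where it was at the start of the episode below 0.02 m); the arm keeps its last pose, push and grip.
It fails at once if the probe touches the bottle (more than 0.3 N) (contact force between probe and bottle above 0.3 N).
It fails at once if a jar or the flask is tipped or pushed away by more than 30 mm (angle between any of jar_small, jar_large, flask's own z axis and vertical above 0.35 rad or distance of any of jar_small, jar_large, flask from where it was at the start of the episode above 0.03 m).
It also fails if it takes over 72 s, if anything falls off the work surface, if the arm or the gripper's body presses on something with over 40 N, if the wrist force passes 120 N, or if a joint passes its speed limit or range.

## Working session

There is one attempt and no reset: what is moved stays moved. The work goes in short steps, Python scripts to look and compute and a shell command to move; the robot and the scene stay as the last step left them, time stands still between calls to the robot, and variables do not carry over. Pictures are saved under pics/ and viewed, and the job is handed in when it is done.

```bash
mkdir -p pics; ls
python3 - <<'E'
from rig import r
import cv2,numpy as np
o=r.get_obs();print(o)
print(r.nose_length)
for n in("side","top"):
    c=r.read_camera(n);cv2.imwrite(f"pics/{n}0.png",c["img"][:,:,::-1]);print(n,c["K"],c["T"],[k for k in c])
E
```

```text
pics
{'t': 0.0, 'qpos': array([ 1.04981300e+00,  3.26942750e-01, -1.93591919e-01,  1.05201567e+00,
       -6.61847813e-06,  1.43660639e+00]), 'joint_vel': array([ 1.28386788e-03,  1.49861355e-03, -7.33292896e-05,  7.49110092e-05,
        2.00944564e-03,  4.27707571e-04]), 'joint_efforts': array([ 9.77486307e-04, -4.43399084e+01,  2.62441921e+01,  1.53107004e-02,
       -1.09649973e-04, -3.44600881e-07]), 'tool_pos': array([0.20717624, 0.50888366, 0.24949939]), 'orientation': array([ 8.29825158e-01,  5.58022793e-01, -7.85232945e-04,  3.90593863e-04]), 'ft_force': array([-0.43298406, -0.6225326 , -0.43964313]), 'torque': array([-0.07331528,  0.01227016, -0.00090593]), 'grip_width': 0.9978298890505186}
0.019
side [[600.25879712   0.         313.68414109]
 [  0.         600.25879712 242.43995327]
 [  0.           0.           1.        ]] [[-0.98246411  0.0734878  -0.17135873  0.35403138]
 [-0.18612404 -0.44101535  0.87798821  0.79175082]
 [-0.01105041  0.89448589  0.4469596   0.59733709]
 [ 0.          0.          0.          1.        ]] ['img', 'K', 'T']
top [[471.83581649   0.         328.80397906]
 [  0.         471.83581649 235.81842289]
 [  0.           0.           1.        ]] [[ 1.79878318e-02  9.94862979e-01 -9.96197282e-02  4.41123748e-01]
 [-9.99838061e-01  1.78446494e-02 -2.32823232e-03 -1.96463267e-01]
 [-5.38593027e-04  9.96454757e-02  9.95022859e-01  1.00984252e+00]
 [ 0.00000000e+00  0.00000000e+00  0.00000000e+00  1.00000000e+00]] ['img', 'K', 'T']
```

View pics/top0.png

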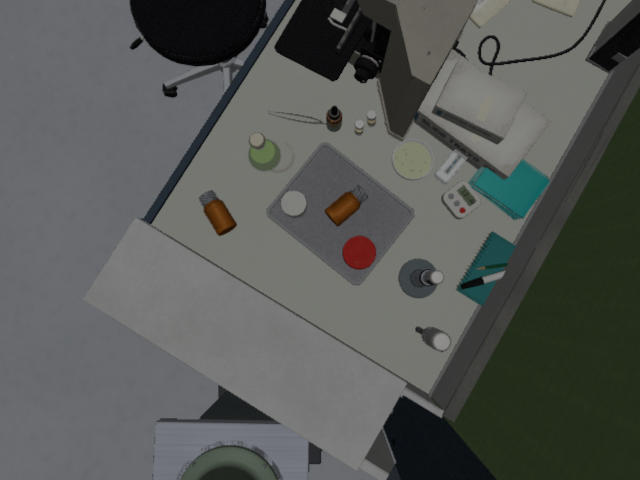

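View pics/side0.png

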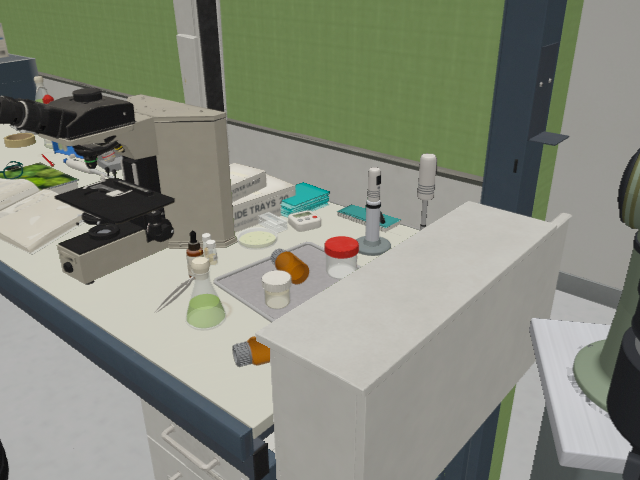

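```bash
cat > h.py <<'E'
import numpy as np,cv2
from rig import r
from scipy.spatial.transform import Rotation as R
def ray(c,u,v):
    d=np.linalg.solve(c["K"],[u,v,1.]);d=np.array([d[0],-d[1],-d[2]])
    return c["T"][:3,3],c["T"][:3,:3]@d
def onz(c,u,v,z):
    o,d=ray(c,u,v);return o+d*(z-o[2])/d[2]
def tri(c1,p1,c2,p2):
    o1,d1=ray(c1,*p1);o2,d2=ray(c2,*p2)
    s=np.linalg.lstsq(np.c_[d1,-d2],o2-o1,rcond=None)[0]
    a=o1+s[0]*d1;b=o2+s[1]*d2
    return (a+b)/2,np.linalg.norm(a-b)
def proj(c,p):
    q=np.linalg.inv(c["T"])@np.r_[p,1];k=c["K"]@[q[0],-q[1],-q[2]];return k[:2]/k[2]
def cams(tag=None):
    o=[r.read_camera(n) for n in("side","top")]
    if tag:
        for n,c in zip(("side","top"),o): cv2.imwrite(f"pics/{n}{tag}.png",c["img"][:,:,::-1])
    return o
E
python3 - <<'E'
from h import *
np.set_printoptions(precision=4,suppress=True)
s,t=cams()
for a,b,n in [((480,203),(405,382),'blk far right'),((260,340),(137,218),'blk far left'),((370,382),(85,297),'near left'),((570,228),(360,468),'near right')]:
    print(n,tri(s,a,t,b))
# tray corners z=.008
for p in [(325,143),(413,212),(357,285),(268,211)]: print('tray',onz(t,*p,.008))
im=t["img"];hsv=cv2.cvtColor(im,cv2.COLOR_RGB2HSV)
def blobs(m,c,mn=60):
    n,l,st,ce=cv2.connectedComponentsWithStats(m.astype(np.uint8))
    return [(st[i].tolist(),ce[i].round(1).tolist()) for i in range(1,n) if st[i][4]>mn]
print('red',blobs(((hsv[...,0]<6)|(hsv[...,0]>174))&(hsv[...,1]>180)&(hsv[...,2]>100),t))
print('amber',blobs((hsv[...,0]>7)&(hsv[...,0]<20)&(hsv[...,1]>180),t))
big=cv2.resize(im[100:370,180:480],None,fx=2.6,fy=2.2*2.6/2.2,interpolation=cv2.INTER_CUBIC)[:600]
big=cv2.resize(im[110:360,220:480],None,fx=3,fy=2.4*1.25,interpolation=cv2.INTER_CUBIC)[:600]
cv2.imwrite("pics/topz.png",cv2.resize(im[130:330,240:470],None,fx=3,fy=3,interpolation=cv2.INTER_CUBIC)[:,:,::-1])
cv2.imwrite("pics/sidez.png",cv2.resize(s["img"][140:340,200:460],None,fx=3,fy=3,interpolation=cv2.INTER_CUBIC)[:,:,::-1])
E
```

```text
blk far right (array([ 0.253 , -0.3371,  0.1343]), np.float64(0.0246116906626023))
blk far left (array([0.5532, 0.1665, 0.1294]), np.float64(0.006649467055320707))
near left (array([0.4024, 0.2462, 0.1457]), np.float64(0.011195961759927011))
near right (array([ 0.0992, -0.257 ,  0.1275]), np.float64(0.025236195225173022))
tray [ 0.7443 -0.1822  0.008 ]
tray [ 0.596  -0.3737  0.008 ]
tray [ 0.4381 -0.2555  0.008 ]
tray [ 0.5926 -0.0627  0.008 ]
red [([343, 237, 33, 31, 791], [359.0, 252.0])]
amber [([325, 193, 35, 33, 623], [342.6, 208.2]), ([205, 200, 31, 35, 653], [219.3, 216.7])]
```

View pics/topz.png

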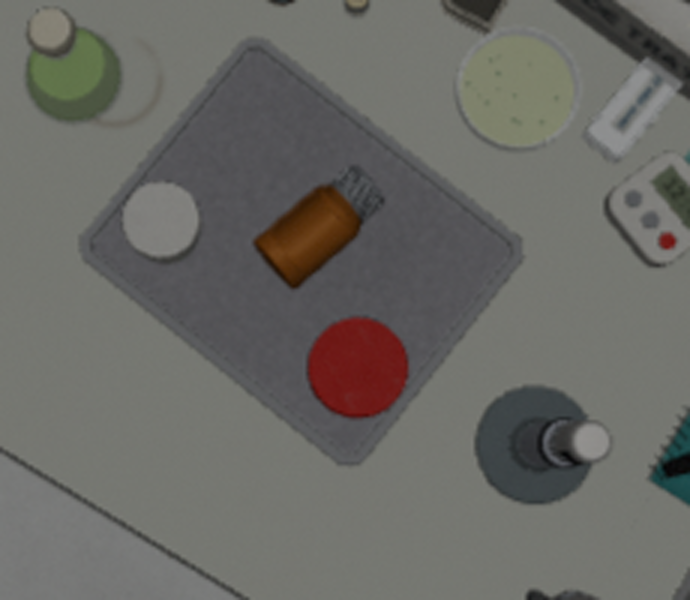

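View pics/sidez.png

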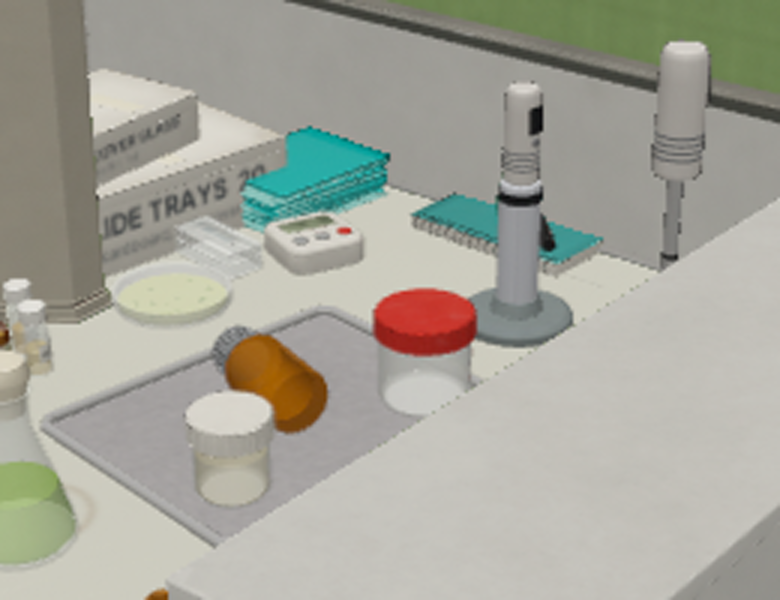

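Run:
```python
from h import *
np.set_printoptions(precision=4,suppress=True)
s,t=cams()
im=t["img"];hsv=cv2.cvtColor(im,cv2.COLOR_RGB2HSV)
T=lambda u,v:(240+u/3-.33,130+v/3-.33)
S=lambda u,v:(200+u/3-.33,140+v/3-.33)
# tray edges
def L(p,q): 
    a=onz(t,*T(*p),.006)[:2];b=onz(t,*T(*q),.006)[:2];return a,b-a
E=dict(l=L((97,228),(238,47)),t=L((275,46),(505,222)),r=L((515,268),(370,452)),b=L((93,262),(330,452)))
for k,(a,d) in E.items(): print(k,np.degrees(np.arctan2(d[1],d[0])))
def X(i,j):
    a,d=E[i];b,e=E[j];x=np.linalg.solve(np.c_[d,-e],b-a);return a+d*x[0]
tl,tr,br,bl=X('l','t'),X('t','r'),X('r','b'),X('b','l')
print('corners',tl,tr,br,bl,np.linalg.norm(tr-tl),np.linalg.norm(tl-bl),np.linalg.norm(br-bl),np.linalg.norm(tr-br))
c=(tl+tr+br+bl)/4
yd=(tl-tr)+(bl-br);yaw=np.arctan2(yd[1],yd[0])-np.pi/2
ex=np.array([np.cos(yaw),np.sin(yaw)]);ey=np.array([-ex[1],ex[0]])
g=c-ex*.052
print('yaw',np.degrees(yaw),'gap',g)
ws=onz(t,*T(161,219),.060)[:2];wr=onz(t,359,252,.070)[:2]
for n,p in(('white',ws),('red',wr)): print(n,p,'in tray',(p-g)@ex,(p-g)@ey)
d=ws-wr;print('row yaw',np.degrees(np.arctan2(d[1],d[0]))-90,'mid',(ws+wr)/2,np.linalg.norm(d))
# bottle amber
m=((hsv[...,0]>7)&(hsv[...,0]<20)&(hsv[...,1]>180)).astype(np.uint8)
n,l,st,ce=cv2.connectedComponentsWithStats(m)
i=min(range(1,n),key=lambda i:np.hypot(*(ce[i]-[342,208])))
cn=cv2.findContours((l==i).astype(np.uint8),0,cv2.CHAIN_APPROX_NONE)[0][0]
rc=cv2.minAreaRect(cn);print(rc,cv2.boxPoints(rc))
for p in [T(276,266),T(345,205),T(361,188)]: print('axis',p,onz(t,*p,.026))
for a,b,nm in [(S(524,88),T(592,440),'probe top'),(S(520,190),T(548,441),'probe bottom of handle'),]: print(nm,tri(s,a,t,b))
print('stand foot',onz(t,*T(535,444),.008))
print('micro corner',onz(t,397,138,0))
print('flask stopper',onz(t,*T(50,30),.123))
```

```text
l -36.141411698774974
t -127.08887262870279
r 142.41548781632912
b -127.66388178792725
corners [ 0.7533 -0.1793] [ 0.5986 -0.384 ] [ 0.4342 -0.2575] [ 0.5878 -0.0584] 0.2566001744181118 0.20495392201094334 0.2514292158607335 0.20745691424533821
yaw -37.37345082891389 gap [ 0.5522 -0.1882]
white [ 0.6028 -0.1208] in tray -0.0007210937532011617 0.08436627968573708
red [ 0.5039 -0.2551] in tray 0.002187526691133714 -0.08242330263826927
row yaw -36.37437892808407 mid [ 0.5533 -0.1879] 0.16681494191080634
((342.9058837890625, 207.72352600097656), (20.06606674194336, 32.53956985473633), 49.398704528808594) [[324.0235 210.6941]
 [348.7294 189.5176]
 [361.7882 204.7529]
 [337.0824 225.9294]]
axis (331.67, 218.33666666666667) [ 0.5767 -0.1995  0.026 ]
axis (354.67, 198.0033333333333) [ 0.6209 -0.2473  0.026 ]
axis (360.00333333333333, 192.33666666666664) [ 0.6332 -0.2585  0.026 ]
probe top (array([ 0.4554, -0.3859,  0.1778]), np.float64(0.0018418129019828688))
probe bottom of handle (array([ 0.4551, -0.3742,  0.1068]), np.float64(0.002770165119209551))
stand foot [ 0.4559 -0.3843  0.008 ]
micro corner [ 0.7608 -0.34    0.    ]
flask stopper [ 0.7137 -0.0513  0.123 ]
```

Run:
```python
from h import *
np.set_printoptions(precision=4,suppress=True)
s,t=cams()
T=lambda u,v:(240+u/3-.33,130+v/3-.33)
z={'foot':(275,265,.03),'top':(370.5,185,.035)}
P={k:onz(t,*T(u,v),h)[:2] for k,(u,v,h) in z.items()};print(P)
d=P['top']-P['foot'];print(np.linalg.norm(d),np.degrees(np.arctan2(d[1],d[0])))
# edges of body both sides
for a,b in [((255,243),(327,184)),((296,287),(358,232)),((255,243),(296,287)),((357,165),(384,204)),((332,185),(357,165)),((362,220),(384,204))]:
    A=onz(t,*T(*a),.026)[:2];B=onz(t,*T(*b),.026)[:2];e=B-A;print(np.degrees(np.arctan2(e[1],e[0])),np.linalg.norm(e))
u=d/np.linalg.norm(d)
for k in (0,.045,.080,.09):print(k,(P['foot']+P['top'])/2+u*(k-.045))
im=cv2.resize(t["img"][180:235,310:380],None,fx=10,fy=10,interpolation=cv2.INTER_CUBIC)
im=np.clip(im*1.8,0,255).astype(np.uint8)
cap=(P['foot']+P['top'])/2+u*.035
for k in(0,.09):
    p=(P['foot']+P['top'])/2+u*(k-.045); q=proj(t,[*p,.026]);cv2.circle(im,(int((q[0]-310+.5)*10),int((q[1]-180+.5)*10)),5,(0,255,0),-1)
cv2.imwrite("pics/bot.png",im[:,:,::-1])
im=s["img"].copy()
for k in(0,.08,.09):
    p=(P['foot']+P['top'])/2+u*(k-.045); q=proj(s,[*p,.026]);print(q)
    cv2.circle(im,tuple(int(x) for x in q),2,(0,255,0),-1)
cv2.imwrite("pics/bots.png",cv2.resize(im[230:300,250:330],None,fx=8,fy=8)[:,:,::-1])
```

```text
{'foot': array([ 0.5768, -0.1988]), 'top': array([ 0.6337, -0.2645])}
0.08691766753964303 -49.122135753038
-49.328442411896695 0.06588977206669591
-47.24079315535429 0.058489713374801404
-136.26111901760842 0.04235849172382405
-144.94990742950935 0.0336683477036184
-50.010524420477594 0.022786608268625004
-52.750968725453184 0.019296191121395048
0 [ 0.5758 -0.1976]
0.045 [ 0.6053 -0.2317]
0.08 [ 0.6282 -0.2581]
0.09 [ 0.6347 -0.2657]
[299.5149 272.6173]
[280.5311 256.1192]
[278.2927 254.1738]
```

View pics/bot.png

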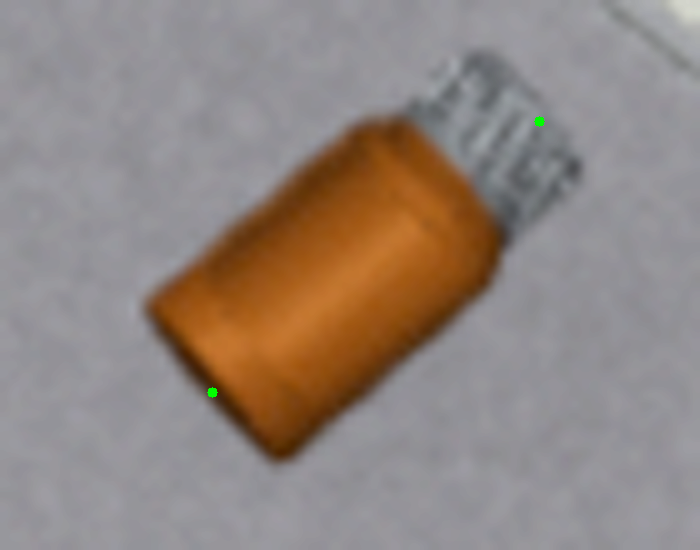

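View pics/bots.png

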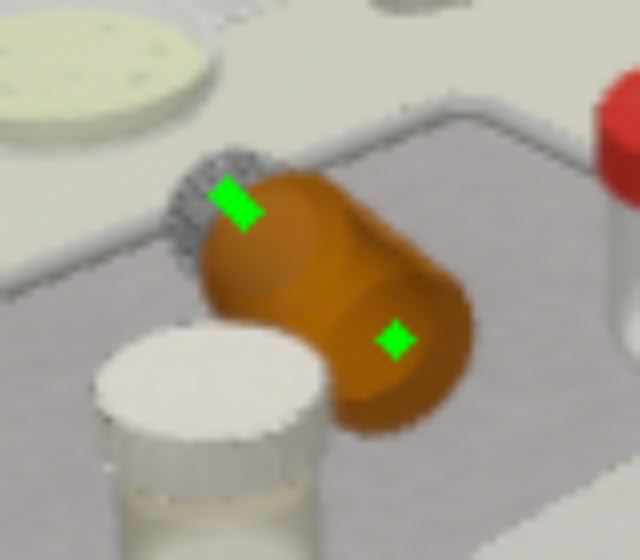

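```bash
cat >> h.py <<'E'
def pose(yaw,tilt,off=0):
    """tool x at yaw(deg), tool down, then turned tilt deg about tool x"""
    a=np.radians(yaw);x=np.array([np.cos(a),np.sin(a),0]);z=np.array([0,0,-1.]);M=np.c_[x,np.cross(z,x),z]
    return M@R.from_euler('x',tilt,degrees=True).as_matrix()
def cmd(p,M,p0=None,M0=None):
    o=r.get_obs()
    if M0 is None: M0=R.from_quat(o['orientation']).as_matrix()
    if p0 is None: p0=o['tool_pos']
    return (M0.T@(np.array(p)-p0)).round(4),R.from_matrix(M0.T@M).as_rotvec().round(4)
E
python3 - <<'E'
from h import *
np.set_printoptions(precision=4,suppress=True)
s,t=cams()
M=pose(41,10)
u=np.array([.656,-.755,0])
cap=np.array([.628,-.258,.026])+.001*u
g=cap-M[:,2]*.004
hov=g-M[:,2]*.16
print(M,'g',g,'hov',hov);print(cmd(hov,M))
# microscope tower: top corner candidates
print(tri(s,(228,125),t,(412,138)),tri(s,(228,125),t,(452,60)))
E
```

```text
[[ 0.7547  0.6461 -0.1139]
 [ 0.6561 -0.7432  0.1311]
 [ 0.     -0.1736 -0.9848]] g [ 0.6291 -0.2593  0.0299] hov [ 0.6473 -0.2802  0.1875]
(array([-0.5654,  0.7052,  0.0627]), array([0.1713, 0.041 , 0.4672]))
(array([ 0.7076, -0.3189,  0.2714]), np.float64(0.06365466078012924)) (array([ 0.7878, -0.3952,  0.2624]), np.float64(0.043753823239268345))
```

```bash
python3 -m inch '{"grip":[0.085,0.08,0.075,0.07,0.065,0.06,0.06,0.06,0.06,0.06,0.06,0.06,0.06,0.06,0.06,0.06,0.06,0.06,0.06,0.06],"slide":[[-0.02,0.025,0],[-0.05,0.062,0],[-0.085,0.106,0],[-0.12,0.15,0],[-0.15,0.188,0],[-0.18,0.225,0],[-0.21,0.262,0],[-0.24,0.3,0],[-0.27,0.337,0],[-0.3,0.375,0],[-0.33,0.412,0],[-0.36,0.45,0],[-0.39,0.487,0],[-0.42,0.525,0],[-0.45,0.562,0.01],[-0.48,0.6,0.02],[-0.51,0.637,0.04],[-0.54,0.675,0.05],[-0.555,0.695,0.06],[-0.565,0.705,0.063]],"rotation":[[0,0,0.02],[0.01,0.002,0.04],[0.02,0.004,0.07],[0.03,0.006,0.1],[0.04,0.008,0.13],[0.05,0.01,0.16],[0.06,0.012,0.19],[0.07,0.015,0.22],[0.08,0.018,0.25],[0.09,0.02,0.28],[0.1,0.023,0.3],[0.11,0.026,0.32],[0.12,0.029,0.34],[0.13,0.031,0.36],[0.14,0.033,0.38],[0.15,0.035,0.4],[0.16,0.037,0.42],[0.165,0.039,0.44],[0.17,0.04,0.46],[0.171,0.041,0.467]]}' 40
python3 - <<'E'
from h import *
M=pose(41,10)
print(cmd([.6291,-.2593,.0299],M)); print(r.get_obs()['qpos'])
E
```

```text
t: 2.5
tool_pos: [0.6474, -0.2823, 0.1844]
orientation: [0.933, 0.348, -0.031, -0.082]
ft_force: [0.0, 0.7, -0.9]
grip_width: 0.706
(array([ 0.0014, -0.0018,  0.1573]), array([-0.0017,  0.0003, -0.0026]))
[-0.53773118  0.80651495  0.44000564  1.37200547  0.05449162  0.31547989]
```

```bash
python3 -m inch '{"grip":[0.06,0.06,0.06,0.06,0.06,0.06,0.06,0.06,0.06,0.06,0.06],"slide":[[0,0,0.01],[0,0,0.03],[0,0,0.05],[0,0,0.07],[0,0,0.09],[0,-0.001,0.11],[0.001,-0.001,0.13],[0.001,-0.001,0.145],[0.001,-0.002,0.153],[0.001,-0.002,0.157],[0.001,-0.002,0.157]],"rotation":[[0,0,0],[0,0,0],[0,0,0],[0,0,0],[0,0,0],[0,0,0],[0,0,0],[0,0,0],[0,0,0],[0,0,0],[0,0,0]]}'
python3 - <<'E'
from h import *
s,t=cams("1")
print(cmd([.6291,-.2593,.0299],pose(41,10)))
cv2.imwrite("pics/z1.png",np.vstack([cv2.resize(s["img"][150:320,200:400],None,fx=2,fy=2),])[:,:,::-1])
cv2.imwrite("pics/zt1.png",cv2.resize(t["img"][130:260,280:440],None,fx=4,fy=4)[:,:,::-1])
E
```

```text
t: 3.6
tool_pos: [0.6287, -0.2566, 0.0331]
orientation: [0.933, 0.349, -0.03, -0.082]
ft_force: [-0.1, 0.5, 1.1]
grip_width: 0.7
(array([-0.0016,  0.002 ,  0.0037]), array([ 0.0016, -0.0006,  0.0005]))
```

View pics/side1.png

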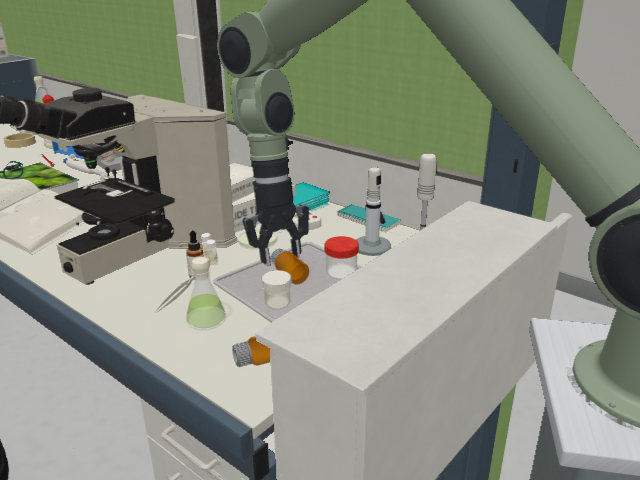

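View pics/zt1.png

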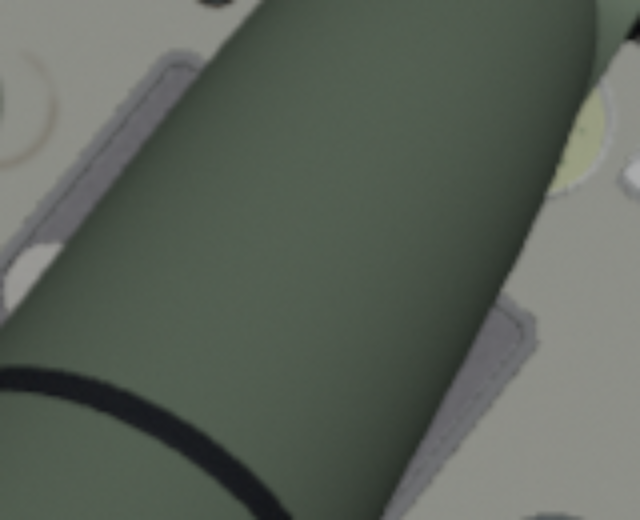

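```bash
python3 -m inch '{"grip":[0.06,0.052,0.044,0.036,0.03,0.025,0.025,0.025,0.025,0.025],"slide":[[-0.001,0.001,0.002],[-0.001,0.001,0.002],[-0.001,0.001,0.002],[-0.001,0.001,0.002],[-0.001,0.001,0.002],[-0.001,0.001,0.002],[-0.001,0.001,0.002],[-0.001,0.001,0.002],[-0.001,0.001,0.002],[-0.001,0.001,0.002]],"rotation":[[0,0,0],[0,0,0],[0,0,0],[0,0,0],[0,0,0],[0,0,0],[0,0,0],[0,0,0],[0,0,0],[0,0,0]]}' 40
python3 - <<'E'
from h import *
s,t=cams("2")
print(cmd([.6291,-.2593,.0299],pose(41,10)))
cv2.imwrite("pics/z2.png",cv2.resize(s["img"][180:320,200:360],None,fx=4,fy=4)[:,:,::-1])
E
```

```text
t: 4.7
tool_pos: [0.6287, -0.2583, 0.0311]
orientation: [0.933, 0.349, -0.03, -0.081]
ft_force: [-0.4, 0.2, 4.5]
grip_width: 0.371
(array([-0.0004,  0.0012,  0.001 ]), array([ 0.0007, -0.0004,  0.0003]))
```

View pics/z2.png

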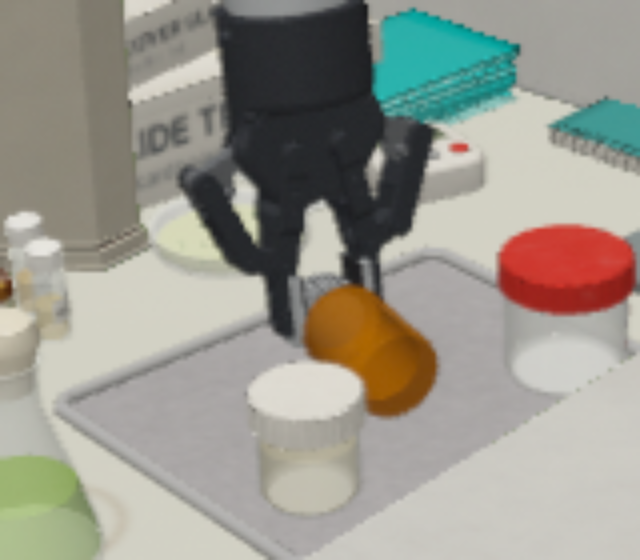

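```bash
python3 -m inch '{"grip":[0.025,0.025,0.025,0.025,0.025,0.025,0.025,0.025,0.025,0.025],"slide":[[0,0,-0.002],[0,-0.001,-0.006],[0,-0.002,-0.011],[0,-0.003,-0.017],[0,-0.004,-0.024],[0,-0.005,-0.031],[0,-0.007,-0.038],[0,-0.008,-0.045],[0,-0.009,-0.049],[0,-0.009,-0.049]],"rotation":[[0,0,0],[0,0,0],[0,0,0],[0,0,0],[0,0,0],[0,0,0],[0,0,0],[0,0,0],[0,0,0],[0,0,0]]}' 40
python3 - <<'E'
from h import *
s,t=cams("3")
cv2.imwrite("pics/z3.png",cv2.resize(s["img"][180:320,200:360],None,fx=4,fy=4)[:,:,::-1])
E
```

```text
t: 5.8
tool_pos: [0.6287, -0.2582, 0.0816]
orientation: [0.933, 0.349, -0.03, -0.081]
ft_force: [-0.6, -0.1, -1.0]
grip_width: 0.367
```

View pics/z3.png

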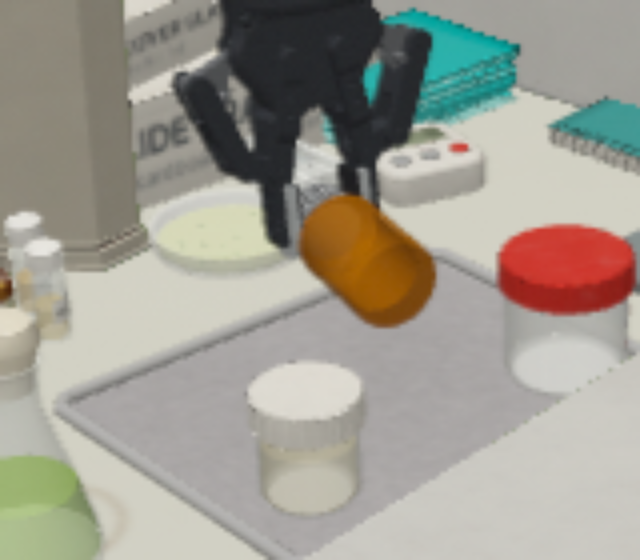

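Run:
```python
from h import *
for f in (.25,.5,.75,1):
    p0=np.array([.6287,-.2582,.0816]);p1=np.array([.5746,-.2129,.125])
    print(f,cmd(p0+(p1-p0)*f,pose(41,10-65*f),p0=p0))
print(cmd(p0+[0,0,.04],pose(41,10),p0=p0))
```

```text
0.25 (array([-0.0028, -0.019 , -0.0077]), array([-2.833e-01, -2.000e-04,  2.000e-04]))
0.5 (array([-0.0055, -0.0381, -0.0153]), array([-5.669e-01, -2.000e-04,  2.000e-04]))
0.75 (array([-0.0083, -0.0571, -0.023 ]), array([-8.505e-01, -2.000e-04,  2.000e-04]))
1 (array([-0.0111, -0.0762, -0.0307]), array([-1.1341e+00, -3.0000e-04,  1.0000e-04]))
(array([ 0.    , -0.0069, -0.0394]), array([ 0.0003, -0.0001,  0.0002]))
```

```bash
python3 -m inch '{"grip":[0.025,0.025,0.025,0.025,0.025,0.025,0.025,0.025,0.025,0.025,0.025,0.025,0.025,0.025,0.025,0.025,0.025,0.025,0.025,0.025],"slide":[[0,-0.001,-0.005],[0,-0.003,-0.013],[-0.001,-0.006,-0.02],[-0.001,-0.01,-0.028],[-0.002,-0.014,-0.034],[-0.003,-0.019,-0.034],[-0.004,-0.024,-0.034],[-0.004,-0.029,-0.034],[-0.005,-0.034,-0.034],[-0.006,-0.039,-0.034],[-0.007,-0.045,-0.034],[-0.007,-0.05,-0.034],[-0.008,-0.056,-0.034],[-0.009,-0.061,-0.033],[-0.01,-0.066,-0.032],[-0.01,-0.07,-0.031],[-0.011,-0.073,-0.031],[-0.011,-0.075,-0.031],[-0.011,-0.076,-0.031],[-0.011,-0.076,-0.031]],"rotation":[[-0.02,0,0],[-0.06,0,0],[-0.12,0,0],[-0.19,0,0],[-0.26,0,0],[-0.33,0,0],[-0.4,0,0],[-0.47,0,0],[-0.54,0,0],[-0.61,0,0],[-0.68,0,0],[-0.75,0,0],[-0.82,0,0],[-0.89,0,0],[-0.96,0,0],[-1.03,0,0],[-1.08,0,0],[-1.12,0,0],[-1.134,0,0],[-1.134,0,0]]}' 40
python3 - <<'E'
from h import *
s,t=cams("4")
print(cmd([.5746,-.2129,.125],pose(41,-55)),r.get_obs()['qpos'])
cv2.imwrite("pics/z4.png",cv2.resize(s["img"][160:320,200:380],None,fx=4,fy=3.75)[:,:,::-1])
E
```

```text
t: 7.9
tool_pos: [0.5732, -0.212, 0.1235]
orientation: [0.831, 0.311, 0.161, 0.432]
ft_force: [-0.4, 0.3, -1.2]
grip_width: 0.37
(array([0.0001, 0.0008, 0.0001]), array([-0.0008, -0.0005,  0.0001])) [-0.26213319  0.48147402 -1.04303686 -0.82264475 -0.4748026   0.36906692]
```

View pics/side4.png

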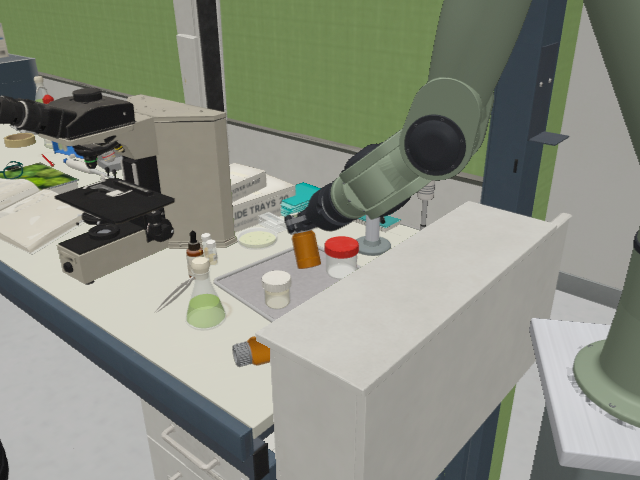

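View pics/z4.png

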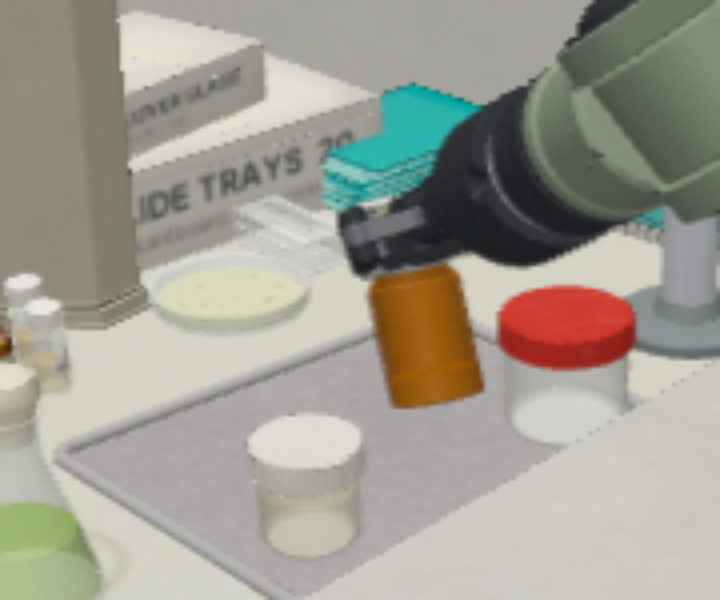

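View pics/top4.png

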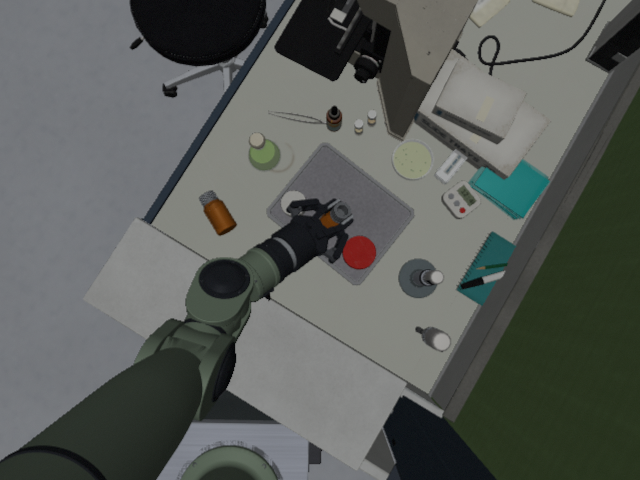

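Run:
```python
from h import *
s,t=cams()
o=r.get_obs();M=R.from_quat(o['orientation']).as_matrix();cap=o['tool_pos']+.004*M[:,2]
u=np.array([.656,-.755,0]);print(cap)
for L in (5,10,15,20,25):
    a=np.radians(L);ax=np.sin(a)*u+np.array([0,0,np.cos(a)]);e=np.cos(a)*u-np.array([0,0,np.sin(a)]);w=np.cross(ax,e)
    q=[proj(s,cap-.08*ax+.023*(np.cos(f)*e+np.sin(f)*w)) for f in np.linspace(0,6.28,60)]
    q=np.array(q);q=np.c_[(q[:,0]-200)*4,(q[:,1]-160)*3.75]
    print(L,'foot ellipse L,R',q[q[:,0].argmin()].round(),q[q[:,0].argmax()].round(),'low',q[q[:,1].argmax()].round(),'cap',((proj(s,cap)-[200,160])*[4,3.75]).round())
```

```text
[ 0.57688127 -0.21540577  0.12268075]
5 foot ellipse L,R [362. 385.] [457. 381.] low [401. 401.] cap [399. 238.]
10 foot ellipse L,R [369. 391.] [464. 383.] low [403. 402.] cap [399. 238.]
15 foot ellipse L,R [376. 395.] [471. 384.] low [400. 403.] cap [399. 238.]
20 foot ellipse L,R [383. 399.] [478. 383.] low [398. 403.] cap [399. 238.]
25 foot ellipse L,R [390. 401.] [484. 381.] low [395. 403.] cap [399. 238.]
```

```bash
python3 -m inch '{"grip":[0.025,0.025,0.025,0.025,0.025,0.025,0.025,0.025,0.025,0.025,0.025,0.025],"slide":[[0,-0.002,0.001],[0,-0.005,0.003],[0,-0.01,0.007],[0,-0.015,0.01],[0,-0.019,0.013],[0,-0.023,0.016],[0,-0.025,0.0175],[0,-0.027,0.019],[0,-0.028,0.0195],[0,-0.029,0.02],[0,-0.0297,0.0208],[0,-0.0297,0.0208]],"rotation":[[0,0,0],[0,0,0],[0,0,0],[0,0,0],[0,0,0],[0,0,0],[0,0,0],[0,0,0],[0,0,0],[0,0,0],[0,0,0],[0,0,0]]}' 40
python3 - <<'E'
from h import *
s,t=cams("5")
cv2.imwrite("pics/z5.png",cv2.resize(s["img"][160:320,200:380],None,fx=4,fy=3.75)[:,:,::-1])
print(r.get_obs()['ft_force'])
E
```

```text
t: 9.3
tool_pos: [0.5745, -0.2128, 0.0882]
orientation: [0.831, 0.311, 0.162, 0.432]
ft_force: [0.3, 0.2, -1.2]
grip_width: 0.371
[ 0.27429087 -0.09558487 -2.6555257 ]
```

View pics/z5.png

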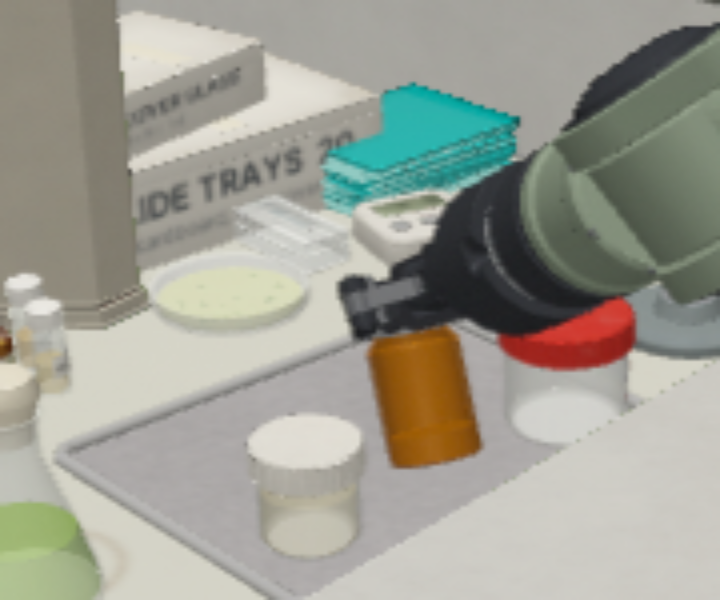

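```bash
python3 -m inch '{"grip":[0.025,0.025,0.025,0.025,0.025],"slide":[[0,-0.001,0.0006],[0,-0.002,0.0012],[0,-0.0025,0.0018],[0,-0.0025,0.0018],[0,-0.0025,0.0018]],"rotation":[[0,0,0],[0,0,0],[0,0,0],[0,0,0],[0,0,0]]}' 30
```

```text
t: 9.9
tool_pos: [0.5753, -0.2135, 0.0867]
orientation: [0.83, 0.31, 0.163, 0.434]
ft_force: [-1.9, 0.6, 5.7]
grip_width: 0.37
```

```bash
python3 -m inch '{"grip":[0.025,0.025,0.025,0.025,0.025,0.025,0.025,0.025,0.025,0.025,0.025,0.025],"slide":[[0,0.0005,-0.0005],[0,-0.0006,-0.0021],[0,-0.0018,-0.0037],[0,-0.0029,-0.0054],[0,-0.0041,-0.007],[0,-0.0052,-0.0086],[0,-0.0064,-0.0103],[0,-0.0075,-0.0119],[0,-0.0087,-0.0135],[0,-0.0104,-0.016],[0,-0.0104,-0.016],[0,-0.0104,-0.016]],"rotation":[[0,0,0],[0,0,0],[0,0,0],[0,0,0],[0,0,0],[0,0,0],[0,0,0],[0,0,0],[0,0,0],[0,0,0],[0,0,0],[0,0,0]]}' 20
python3 - <<'E'
from h import *
s,t=cams("6")
cv2.imwrite("pics/z6.png",cv2.resize(s["img"][160:320,200:380],None,fx=4,fy=3.75)[:,:,::-1])
print(r.get_obs()['ft_force'])
E
```

```text
t: 11.1
tool_pos: [0.563, -0.1984, 0.0869]
orientation: [0.83, 0.31, 0.163, 0.433]
ft_force: [1.3, -0.9, 8.3]
grip_width: 0.37
[ 1.14962717 -0.16875029  7.52306821]
```

View pics/z6.png

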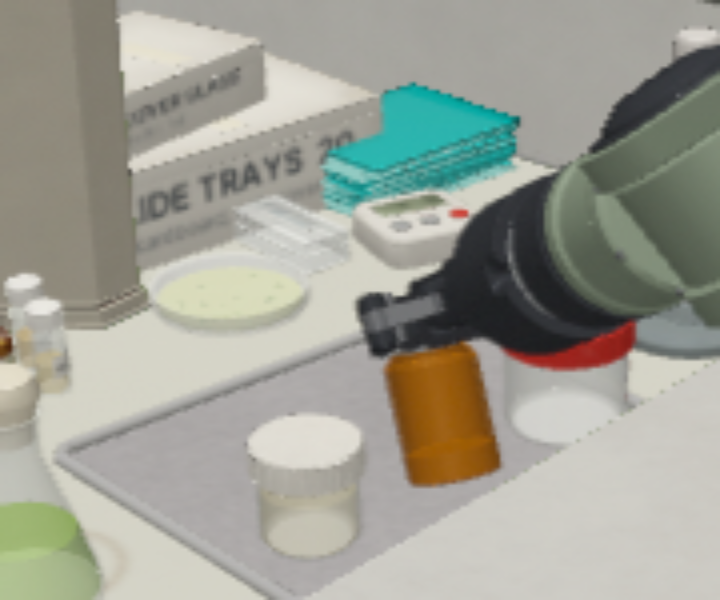

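```bash
python3 -m inch '{"grip":[0.025,0.025,0.025,0.025,0.025,0.025,0.025,0.025],"slide":[[0,0.001,-0.0005],[0,0.002,0.0007],[0,0.0031,0.0023],[0,0.0043,0.0039],[0,0.0066,0.0072],[0,0.0089,0.0105],[0,0.0089,0.0105],[0,0.0085,0.011]],"rotation":[[0,0,0],[0,0,0],[0,0,0],[0,0,0],[0,0,0],[0,0,0],[0,0,0],[0,0,0]]}' 20
python3 -m inch '{"grip":[0.0316,0.032,0.0325,0.033,0.0335,0.034,0.0345,0.035,0.0355,0.036,0.0365,0.037],"slide":[[0,0,0],[0,0,0],[0,0,0],[0,0,0],[0,0,0],[0,0,0],[0,0,0],[0,0,0],[0,0,0],[0,0,0],[0,0,0],[0,0,0]],"rotation":[[0,0,0],[0,0,0],[0,0,0],[0,0,0],[0,0,0],[0,0,0],[0,0,0],[0,0,0],[0,0,0],[0,0,0],[0,0,0],[0,0,0]]}' 20
python3 - <<'E'
from h import *
s,t=cams("7")
cv2.imwrite("pics/z7.png",cv2.resize(s["img"][160:320,200:380],None,fx=4,fy=3.75)[:,:,::-1])
print(r.get_obs()['ft_force'])
E
```

```text
t: 12.0
tool_pos: [0.5706, -0.2088, 0.0859]
orientation: [0.831, 0.311, 0.161, 0.432]
ft_force: [-2.3, 2.2, 4.2]
grip_width: 0.371
t: 13.2
tool_pos: [0.571, -0.2089, 0.0864]
orientation: [0.831, 0.311, 0.162, 0.432]
ft_force: [0.1, -0.1, 0.5]
grip_width: 0.434
[-0.05243206  0.98001159 -0.19608457]
```

View pics/z7.png

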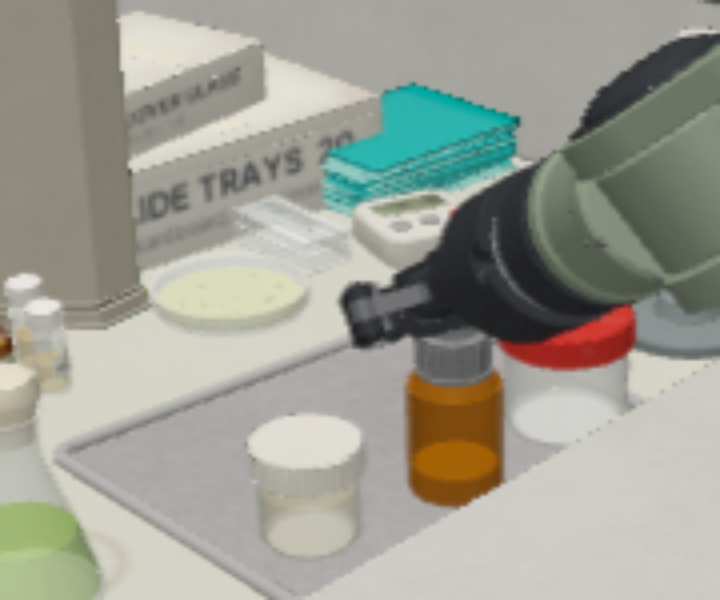

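```bash
python3 -m inch '{"grip":[0.04,0.044,0.048,0.052,0.055,0.055,0.055,0.055,0.055,0.055,0.055,0.055,0.055,0.055,0.055,0.055,0.055],"slide":[[0,0,0],[0,0,0],[0,0,0],[0,0,0],[0,0,0],[0,0,0],[0,0.004,-0.003],[0,0.01,-0.007],[0,0.018,-0.0126],[0,0.027,-0.019],[0,0.036,-0.0252],[0,0.048,-0.0336],[0,0.06,-0.042],[0,0.075,-0.0525],[0,0.09,-0.063],[0,0.1,-0.07],[0,0.1,-0.07]],"rotation":[[0,0,0],[0,0,0],[0,0,0],[0,0,0],[0,0,0],[0,0,0],[0,0,0],[0,0,0],[0,0,0],[0,0,0],[0,0,0],[0,0,0],[0,0,0],[0,0,0],[0,0,0],[0,0,0],[0,0,0]]}' 20
python3 - <<'E'
from h import *
s,t=cams("8")
cv2.imwrite("pics/z8.png",cv2.resize(s["img"][160:320,200:380],None,fx=4,fy=3.75)[:,:,::-1])
E
```

```text
t: 15.0
tool_pos: [0.5721, -0.2092, 0.2117]
orientation: [0.83, 0.31, 0.164, 0.434]
ft_force: [-0.9, -0.4, 0.7]
grip_width: 0.647
```

View pics/z8.png

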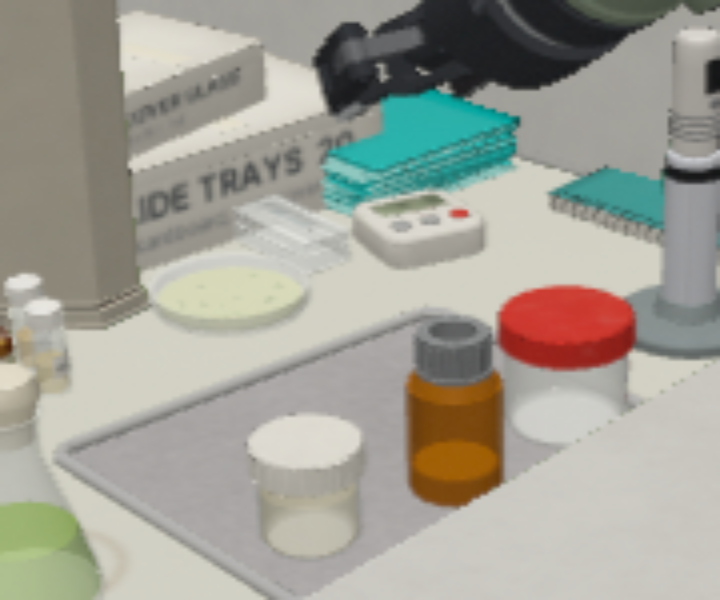

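View pics/top8.png

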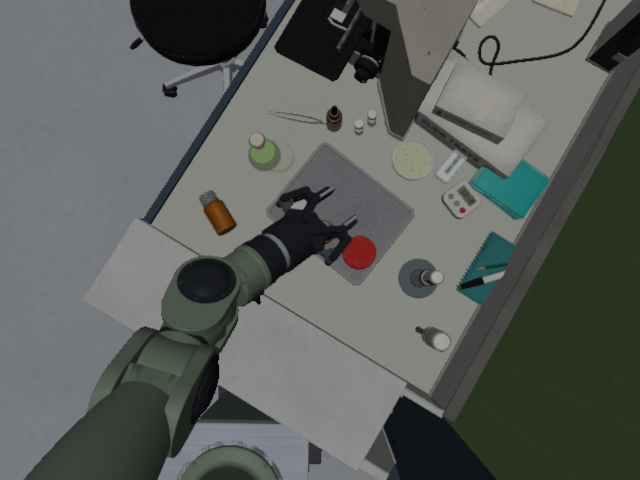

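Run:
```python
from h import *
s,t=cams("9")
z=lambda c,x0,x1,y0,y1,f:cv2.resize(np.clip(c["img"][y0:y1,x0:x1]*1.6,0,255).astype(np.uint8),None,fx=f,fy=f,interpolation=cv2.INTER_CUBIC)
cv2.imwrite("pics/p1.png",z(t,390,460,250,310,10)[:,:,::-1])
cv2.imwrite("pics/p2.png",z(s,345,405,160,260,6)[:,:,::-1])
cv2.imwrite("pics/p3.png",z(s,295,335,240,295,10)[:,:,::-1])
```

```text
(no output)
```

View pics/p1.png

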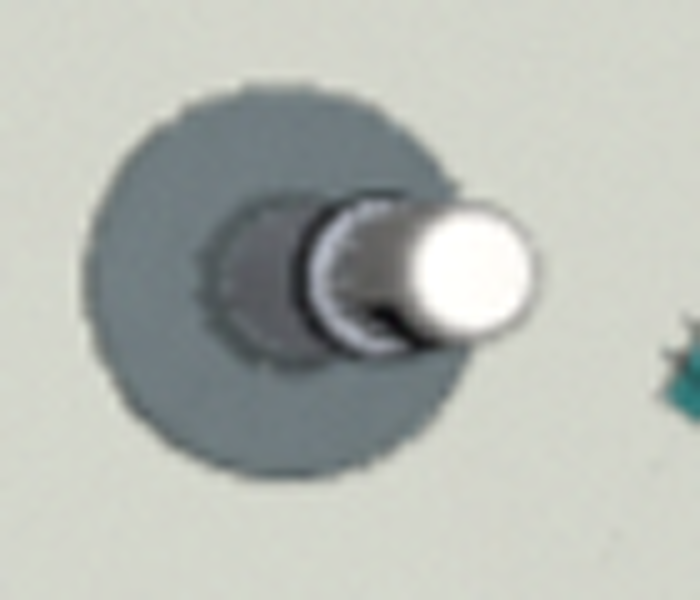

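View pics/p2.png

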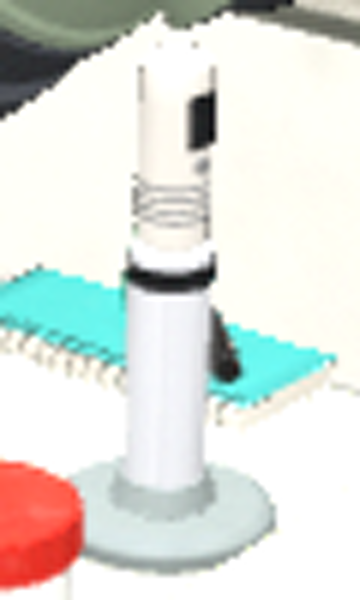

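View pics/p3.png

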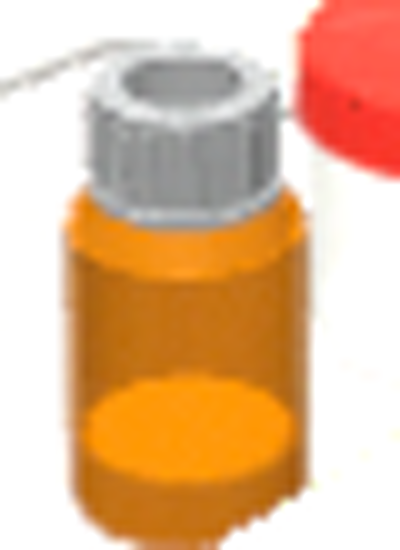

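Run:
```python
from h import *
np.set_printoptions(precision=4,suppress=True)
s,t=cams()
print('handle top',onz(t,436.7,276.6,.181),'foot',onz(t,417.8,277.7,.008),onz(t,417.8,277.7,.004))
# side: handle axis
for px,z in (((345+(177+.5)/6-.5,160+(45)/6-.5),.182),((345+168/6-.5,160+515/6),.008)):
    print('side',onz(s,*px,z))
print('port',onz(s,313.05,247.6,.093),onz(s,313.1,248.0,.093))
M=pose(41,0);h=np.array([.4555,-.385,.260])
print(cmd(h,M))
```

```text
handle top [ 0.4558 -0.3846  0.181 ] foot [ 0.4558 -0.3839  0.008 ] [ 0.4559 -0.3847  0.004 ]
side [ 0.4552 -0.3864  0.182 ]
side [ 0.4512 -0.3707  0.008 ]
port [ 0.5446 -0.1778  0.093 ] [ 0.5442 -0.1762  0.093 ]
(array([-0.2024,  0.0761,  0.0168]), array([0.9582, 0.0007, 0.0006]))
```

```bash
python3 -m inch '{"grip":[0.055,0.055,0.055,0.055,0.055,0.055,0.055,0.055,0.055,0.055,0.055,0.055,0.055,0.055,0.055,0.055,0.055],"slide":[[0,0.015,-0.01],[0,0.03,-0.02],[-0.01,0.041,-0.0287],[-0.03,0.045,-0.023],[-0.05,0.05,-0.018],[-0.065,0.053,-0.014],[-0.08,0.056,-0.01],[-0.1,0.059,-0.006],[-0.12,0.062,-0.002],[-0.14,0.065,0.003],[-0.155,0.068,0.007],[-0.17,0.07,0.01],[-0.185,0.073,0.013],[-0.195,0.075,0.015],[-0.2024,0.0761,0.0168],[-0.2024,0.0761,0.0168],[-0.2024,0.0761,0.0168]],"rotation":[[0,0,0],[0.04,0,0],[0.1,0,0],[0.18,0,0],[0.26,0,0],[0.34,0,0],[0.42,0,0],[0.5,0,0],[0.58,0,0],[0.66,0,0],[0.74,0,0],[0.81,0,0],[0.88,0,0],[0.93,0,0],[0.958,0,0],[0.958,0,0],[0.958,0,0]]}' 40
python3 - <<'E'
from h import *
s,t=cams("10")
print(cmd([.4557,-.3848,.147],pose(41,0)))
E
```

```text
t: 17.0
tool_pos: [0.4559, -0.3849, 0.2599]
orientation: [0.937, 0.35, 0.0, 0.0]
ft_force: [-0.4, 0.1, 0.3]
grip_width: 0.641
(array([-0.0005, -0.    ,  0.1136]), array([ 0.0014, -0.0003,  0.0007]))
```

View pics/side10.png

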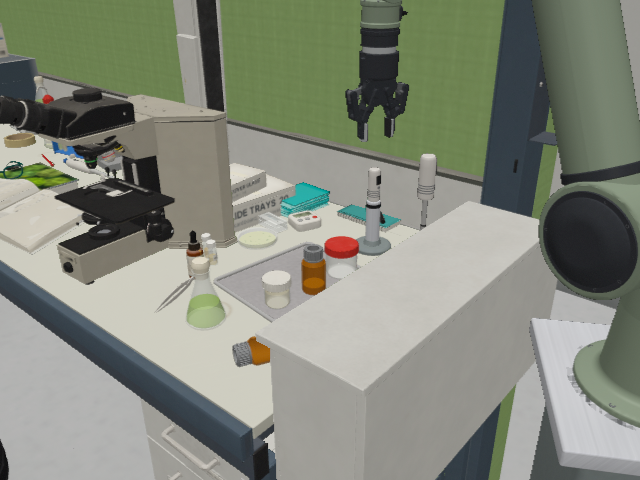

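View pics/top10.png

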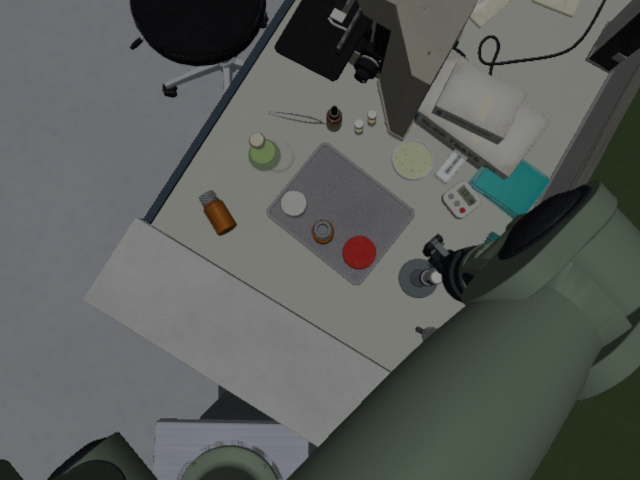

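```bash
python3 -m inch '{"grip":[0.055,0.055,0.055,0.055,0.055,0.055,0.055,0.055,0.055,0.055,0.055],"slide":[[0,0,0.01],[0,0,0.025],[0,0,0.04],[0,0,0.055],[0,0,0.07],[0,0,0.082],[0,0,0.094],[0,0,0.104],[0,0,0.111],[0,0,0.113],[0,0,0.113]],"rotation":[[0,0,0],[0,0,0],[0,0,0],[0,0,0],[0,0,0],[0,0,0],[0,0,0],[0,0,0],[0,0,0],[0,0,0],[0,0,0]]}' 40
python3 - <<'E'
from h import *
s,t=cams("11")
z=lambda c,x0,x1,y0,y1,f:cv2.resize(np.clip(c["img"][y0:y1,x0:x1]*1.6,0,255).astype(np.uint8),None,fx=f,fy=f,interpolation=cv2.INTER_CUBIC)
cv2.imwrite("pics/b1.png",z(t,300,345,210,255,13)[:,:,::-1])
cv2.imwrite("pics/b2.png",z(s,295,335,240,295,10)[:,:,::-1])
cv2.imwrite("pics/b3.png",z(s,335,425,130,250,5)[:,:,::-1])
E
```

```text
t: 18.2
tool_pos: [0.4561, -0.3852, 0.1479]
orientation: [0.937, 0.35, 0.0, 0.001]
ft_force: [-0.8, -0.1, 0.2]
grip_width: 0.644
```

View pics/b1.png

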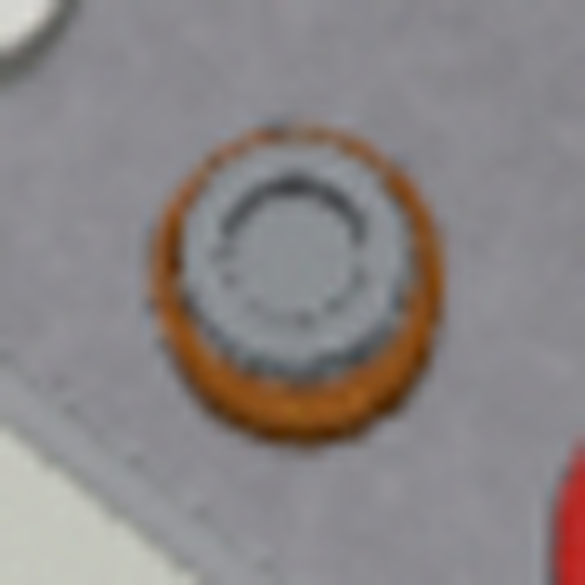

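View pics/b3.png

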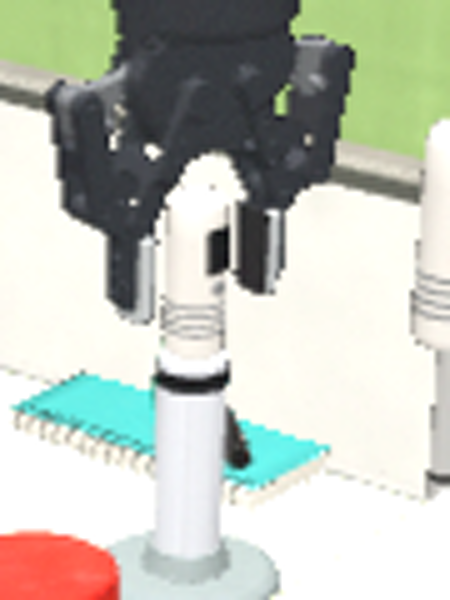

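```bash
python3 -m inch '{"grip":[0.045,0.035,0.025,0.018,0.018,0.018,0.018,0.018,0.018],"slide":[[0,0,0],[0,0,0],[0,0,0],[0,0,0],[0,0,0],[0,0,0],[0,0,0],[0,0,0],[0,0,0]],"rotation":[[0,0,0],[0,0,0],[0,0,0],[0,0,0],[0,0,0],[0,0,0],[0,0,0],[0,0,0],[0,0,0]]}' 50
python3 - <<'E'
from h import *
np.set_printoptions(precision=4,suppress=True)
s,t=cams()
print(onz(t,322.19,228.85,.093),onz(s,313.05,247.6,.093),tri(t,(322.19,228.85),s,(313.05,247.6)))
print(r.get_obs()['ft_force'],r.get_obs()['torque'])
E
```

```text
t: 19.2
tool_pos: [0.4563, -0.3854, 0.1485]
orientation: [0.937, 0.35, 0.001, 0.001]
ft_force: [-0.4, 1.6, 6.2]
grip_width: 0.289
[ 0.5464 -0.1811  0.093 ] [ 0.5446 -0.1778  0.093 ] (array([ 0.5459, -0.1812,  0.0913]), np.float64(0.001330683619667617))
[0.1769 1.0385 5.2337] [ 0.174   0.0936 -0.0574]
```

```bash
python3 -m inch '{"grip":[0.018,0.018,0.018,0.018,0.018,0.018,0.018,0.018,0.018,0.018,0.018,0.018],"slide":[[0,0,-0.003],[0,0,-0.009],[0,0,-0.018],[0,0,-0.03],[0,0,-0.042],[0,0,-0.056],[0,0,-0.07],[0,0,-0.085],[0,0,-0.1],[0,0,-0.112],[0,0,-0.119],[0,0,-0.12]],"rotation":[[0,0,0],[0,0,0],[0,0,0],[0,0,0],[0,0,0],[0,0,0],[0,0,0],[0,0,0],[0,0,0],[0,0,0],[0,0,0],[0,0,0]]}' 50
python3 - <<'E'
from h import *
s,t=cams("12")
cv2.imwrite("pics/c1.png",cv2.resize(s["img"][90:250,330:430],None,fx=4,fy=3.75)[:,:,::-1])
print(cmd([.546,-.180,.267],pose(41,0)))
E
```

```text
t: 20.5
tool_pos: [0.4563, -0.3855, 0.2693]
orientation: [0.937, 0.35, 0.001, 0.002]
ft_force: [-0.0, -0.3, -0.5]
grip_width: 0.293
(array([ 0.2025, -0.0955,  0.0008]), array([ 0.0015, -0.0002,  0.0002]))
```

View pics/c1.png

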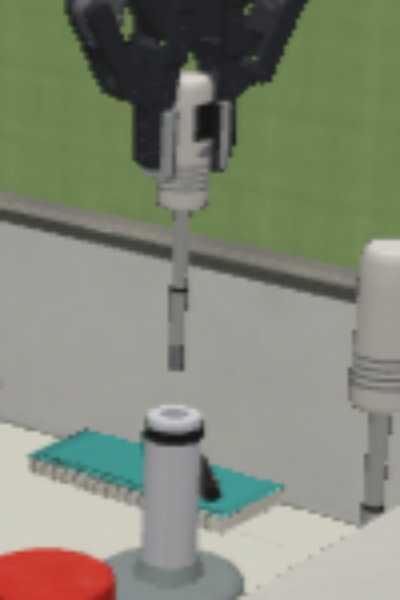

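```bash
python3 -m inch '{"grip":[0.018,0.018,0.018,0.018,0.018,0.018,0.018,0.018,0.018,0.018,0.018,0.018,0.018,0.018,0.018,0.018],"slide":[[0.004,-0.002,0],[0.014,-0.0066,0],[0.03,-0.0141,0],[0.05,-0.0236,0],[0.07,-0.033,0],[0.09,-0.0424,0],[0.11,-0.0519,0],[0.13,-0.0613,0],[0.15,-0.0707,0],[0.17,-0.0802,0],[0.185,-0.0872,0],[0.195,-0.092,0],[0.2005,-0.0945,0],[0.2025,-0.0955,0],[0.2025,-0.0955,0],[0.2025,-0.0955,0]],"rotation":[[0,0,0],[0,0,0],[0,0,0],[0,0,0],[0,0,0],[0,0,0],[0,0,0],[0,0,0],[0,0,0],[0,0,0],[0,0,0],[0,0,0],[0,0,0],[0,0,0],[0,0,0],[0,0,0]]}' 50
python3 - <<'E'
from h import *
s,t=cams("13")
f=lambda im,k:cv2.resize(np.clip(im*1.5,0,255).astype(np.uint8),None,fx=k,fy=k,interpolation=cv2.INTER_CUBIC)
cv2.imwrite("pics/d1.png",f(s["img"][170:280,270:360],5)[:,:,::-1])
cv2.imwrite("pics/d2.png",f(t["img"][200:260,290:370],8)[:,:,::-1])
E
```

```text
t: 22.2
tool_pos: [0.5459, -0.1807, 0.2679]
orientation: [0.937, 0.35, 0.0, 0.001]
ft_force: [-0.6, -0.3, -1.0]
grip_width: 0.295
```

View pics/d1.png

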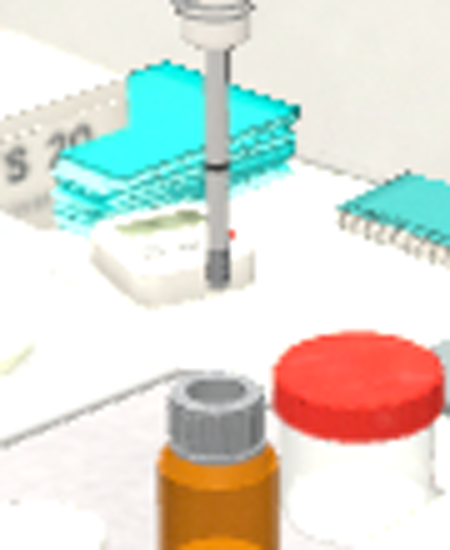

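View pics/top13.png

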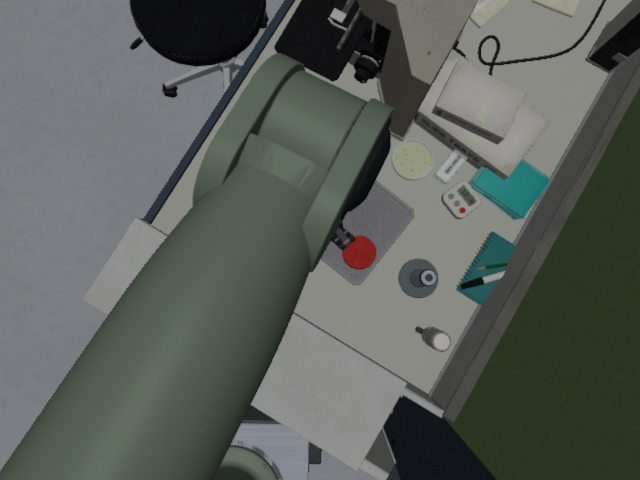

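Run:
```python
from h import *
np.set_printoptions(precision=2,suppress=True)
s,t=cams("14")
im=s["img"][180:235,295:335];g=cv2.resize(np.clip(im*1.5,0,255).astype(np.uint8),None,fx=14,fy=10.9,interpolation=cv2.INTER_CUBIC)
cv2.imwrite("pics/e1.png",cv2.resize(np.clip(im*1.4,0,255).astype(np.uint8),None,fx=10.9,fy=10.9,interpolation=cv2.INTER_NEAREST)[:,:,::-1])
o=r.get_obs();M=R.from_quat(o['orientation']).as_matrix();print(o['tool_pos'],M[:,2])
for d in (.1285,.130):
    tip=o['tool_pos']+M[:,2]*d
    print(d,tip,'tip',proj(s,tip),'ring',proj(s,tip-M[:,2]*.048),'hb',proj(s,tip-M[:,2]*.095),
      'front low',proj(s,tip+[0,.0045,0]))
print('port pred',proj(s,[.546,-.180,.093]))
```

```text
[ 0.55 -0.18  0.27] [ 0. -0. -1.]
0.1285 [ 0.55 -0.18  0.14] tip [312.25 224.05] ring [311.95 199.61] hb [311.64 174.71] front low [311.78 225.08]
0.13 [ 0.55 -0.18  0.14] tip [312.26 224.8 ] ring [311.96 200.39] hb [311.65 175.52] front low [311.79 225.83]
port pred [312.52 247.01]
```

View pics/e1.png

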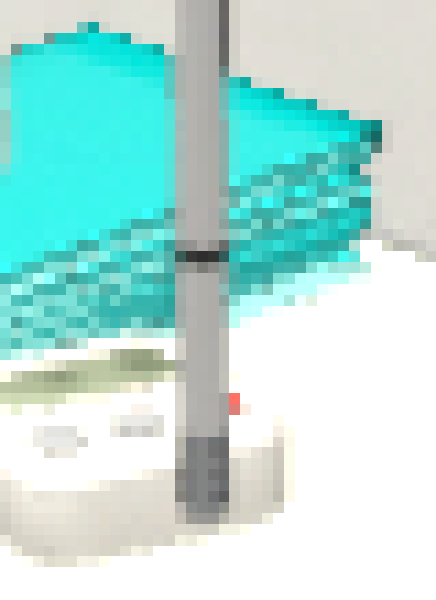

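Run:
```python
from h import *
np.set_printoptions(precision=2,suppress=True)
t=r.read_camera("top");im=cv2.imread("pics/top12.png")
cv2.imwrite("pics/f1.png",cv2.resize(np.clip(im[245:305,395:475]*1.6,0,255).astype(np.uint8),None,fx=9,fy=9,interpolation=cv2.INTER_CUBIC))
p=np.array([.4563,-.3855,.2693])
for d in(0.13,.082,.035): print(d,proj(t,p-[0,0,d]),(proj(t,p-[0,0,d])-[395,245]+.5)*9-.5)
```

```text
0.13 [432.03 276.63] [337.31 288.69]
0.082 [438.04 276.26] [391.32 285.32]
0.035 [444.63 275.85] [450.68 281.61]
```

View pics/f1.png

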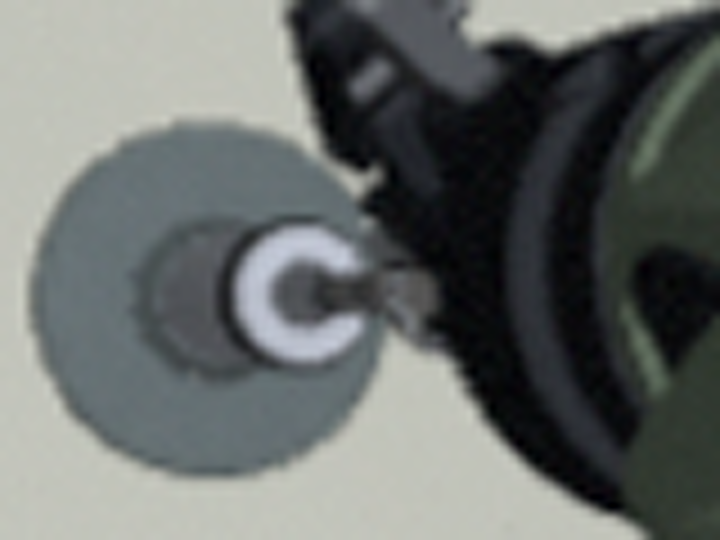

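Run:
```python
import cv2,numpy as np
im=cv2.imread("pics/top12.png")
c=im[265:290,420:448]
cv2.imwrite("pics/f2.png",cv2.resize(np.clip(c*1.8,0,255).astype(np.uint8),None,fx=24,fy=24,interpolation=cv2.INTER_NEAREST))
print(im[277,420:448].mean(1).astype(int),im[276,420:448].mean(1).astype(int),im[278,420:448].mean(1).astype(int))
```

```text
[ 31  92 115 120 109  71  50  50  50  43  31  36  39  39  31  34  38  49
  51  61  56  52  52  33   9   7   7   5] [ 31  90 117 122 113  78  54  52  52  49  35  33  40  42  36  33  39  52
  58  61  55  52  48  29  10   8   4   9] [ 29  86 114 121 110  72  52  52  52  43  31  29  35  39  37  33  39  46
  67  63  54  52  52  36  14   3   4   8]
```

View pics/f2.png

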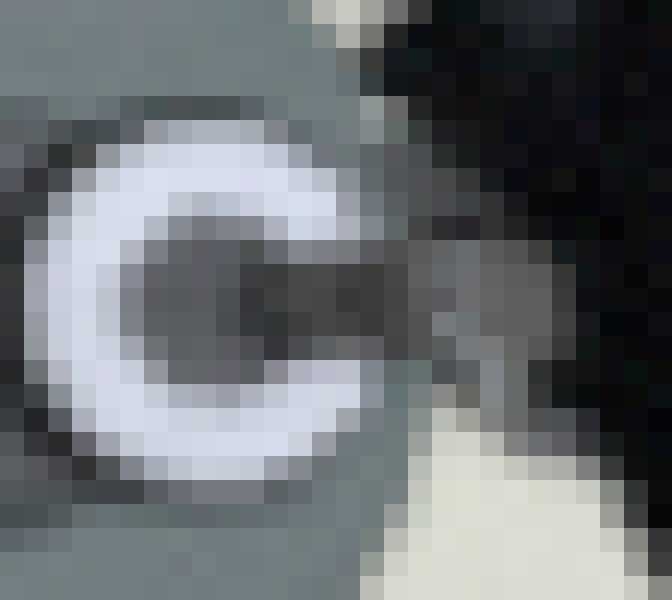

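```bash
python3 - <<'E'
from h import *
print(cmd([.5464,-.1812,.2345],pose(41,0)))
E
python3 -m inch '{"grip":[0.018,0.018,0.018,0.018,0.018,0.018,0.018,0.018,0.018],"slide":[[0,0.0005,0.002],[0,0.0005,0.006],[0,0.0005,0.011],[0,0.0005,0.017],[0,0.0005,0.023],[0,0.0005,0.029],[0,0.0005,0.032],[0,0.0005,0.033],[0,0.0005,0.033]],"rotation":[[0,0,0],[0,0,0],[0,0,0],[0,0,0],[0,0,0],[0,0,0],[0,0,0],[0,0,0],[0,0,0]]}' 50
python3 - <<'E'
from h import *
s,t=cams("15")
im=s["img"][200:262,290:345]
cv2.imwrite("pics/g1.png",cv2.resize(np.clip(im*1.4,0,255).astype(np.uint8),None,fx=9.6,fy=9.6,interpolation=cv2.INTER_NEAREST)[:,:,::-1])
o=r.get_obs();M=R.from_quat(o['orientation']).as_matrix();print(o['tool_pos'],M[:,2])
for d in (.13,.1315,.133): print(d,proj(s,o['tool_pos']+M[:,2]*d))
print(proj(s,[.5464,-.1812,.093]),proj(s,[.5464,-.1852,.093]))
E
```

```text
(array([-0.0001,  0.0007,  0.0335]), array([ 0.0019, -0.0002, -0.0005]))
t: 23.35
tool_pos: [0.5464, -0.1805, 0.2348]
orientation: [0.937, 0.35, 0.0, 0.001]
ft_force: [0.7, -0.3, -0.4]
grip_width: 0.294
[ 0.54660511 -0.18063298  0.23519056] [ 0.00167442 -0.00139194 -0.99999763]
0.13 [312.08193995 240.88578748]
0.1315 [312.09076958 241.61328823]
0.133 [312.09958849 242.33990581]
[312.42570951 246.70168313] [312.83006066 245.73955788]
```

View pics/g1.png

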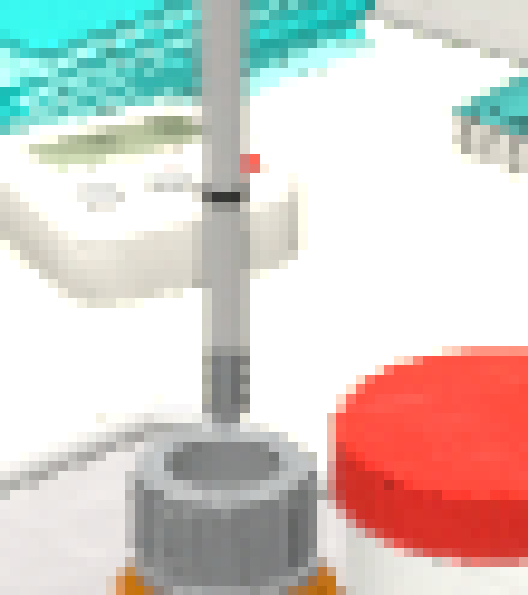

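```bash
python3 -m inch '{"grip":[0.018,0.018,0.018,0.018,0.018,0.018,0.018,0.018,0.018,0.018,0.018,0.018],"slide":[[0,0.0004,0.001],[0,0.0004,0.003],[0,0.0004,0.006],[0,0.0004,0.01],[0,0.0004,0.014],[0,0.0004,0.018],[0,0.0004,0.022],[0,0.0004,0.026],[0,0.0004,0.029],[0,0.0004,0.03],[0,0.0004,0.03],[0,0.0004,0.03]],"rotation":[[0,0,0],[0,0,0],[0,0,0],[0,0,0],[0,0,0],[0,0,0],[0,0,0],[0,0,0],[0,0,0],[0,0,0],[0,0,0],[0,0,0]]}' 50
python3 - <<'E'
from h import *
s,t=cams("16")
im=s["img"][200:262,290:345]
cv2.imwrite("pics/g2.png",cv2.resize(np.clip(im*1.4,0,255).astype(np.uint8),None,fx=9.6,fy=9.6,interpolation=cv2.INTER_NEAREST)[:,:,::-1])
E
```

```text
t: 24.65
tool_pos: [0.5469, -0.1809, 0.2051]
orientation: [0.937, 0.35, 0.001, 0.001]
ft_force: [-0.5, 0.5, -0.7]
grip_width: 0.291
```

View pics/g2.png

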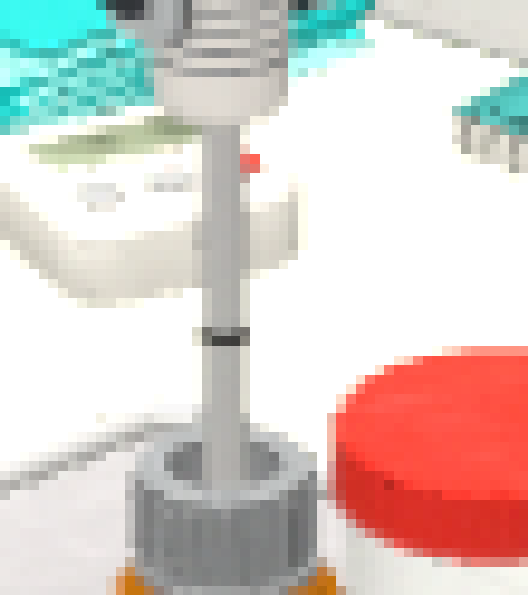

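```bash
python3 -m inch '{"grip":[0.018,0.018,0.018,0.018,0.018,0.018,0.018,0.018,0.018,0.018,0.018,0.018,0.018,0.018],"slide":[[0,0,0.001],[0,0,0.003],[0,0,0.006],[0,0,0.01],[0,0,0.014],[0,0,0.018],[0,0,0.022],[0,0,0.025],[0,0,0.0275],[0,0,0.029],[0,0,0.029],[0,0,0.029],[0,0,0.029],[0,0,0.029]],"rotation":[[0,0,0],[0,0,0],[0,0,0],[0,0,0],[0,0,0],[0,0,0],[0,0,0],[0,0,0],[0,0,0],[0,0,0],[0,0,0],[0,0,0],[0,0,0],[0,0,0]]}' 50
python3 - <<'E'
from h import *
s,t=cams("17")
im=s["img"][200:262,290:345]
cv2.imwrite("pics/g3.png",cv2.resize(np.clip(im*1.4,0,255).astype(np.uint8),None,fx=9.6,fy=9.6,interpolation=cv2.INTER_NEAREST)[:,:,::-1])
o=r.get_obs();print(o['tool_pos'],o['orientation'],o['ft_force'],o['torque'],abs(o['joint_vel']).max())
E
```

```text
t: 26.15
tool_pos: [0.5469, -0.181, 0.1761]
orientation: [0.937, 0.35, 0.001, 0.001]
ft_force: [0.4, 0.5, -0.4]
grip_width: 0.289
[ 0.54687427 -0.18097777  0.17606872] [9.36644390e-01 3.50280315e-01 4.87775654e-04 8.65966505e-04] [ 0.92885658 -0.01110753 -0.88850782] [-0.00292823  0.00871121  0.03953147] 0.0016172358957558869
```

View pics/g3.png

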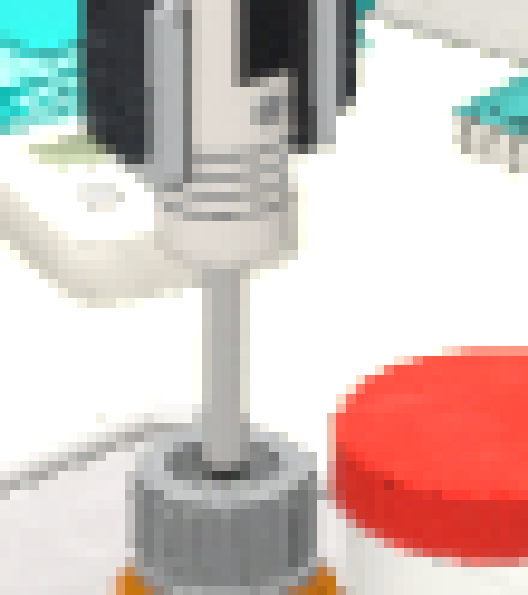

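View pics/side17.png

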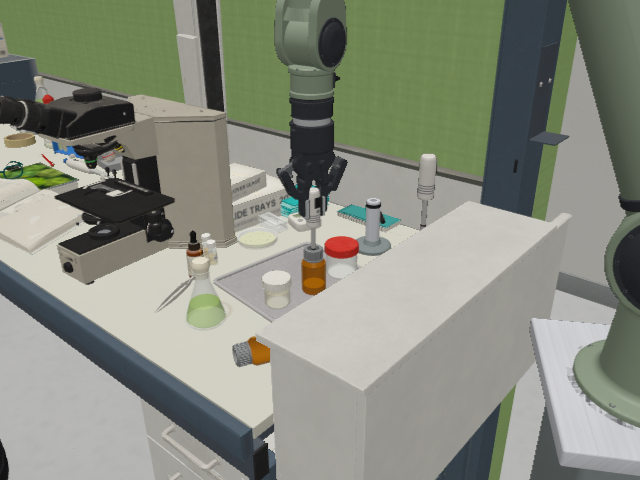

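```bash
python3 -c "
from rig import r
print(r.hand_in())"
```

```text
the job is handed in; nothing more can be done
None
```

I stood the bottle upright in its gap, then lowered the probe through the port and handed the job in at about 26 s, still holding the probe. The hand-in gave no verdict.

**Bottle:** I gripped it across the cap, set its foot down with a lean of about 23° and opened slowly, so that it rocked upright by itself. It stands about 10 mm from the gap's centre, clear of the fingers.

My first try at straightening it, by dragging the cap, only slid the foot, so I moved it back before letting go.

**Probe:** I lifted it straight out of its stand, checked its tip against the port, and lowered it in stages.

**Last checks:**
- **Position:** the stem looked centred in the port from the side, and the ring was level with the cap's top.
- **Stillness:** the tool was within 0.01 rad of vertical and the joints were still.
- **Contact:** the wrist force was about 1 N, the same as in free air, so I saw no sign of the probe touching the bottle.
- **Jars and flask:** they looked unmoved in the side view.

**Disagreement:** the two cameras put the port about 4 mm apart along the side camera's line of sight. I used the top camera's value, after checking the lifted probe against it at the stand to within about 0.6 mm. The arm hid the port from above at the end, so I could not confirm the centring in that direction there.

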